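Slide the lid panel off the plinth and weight it on the gift box

ROBOT

A 6-joint arm with a two-finger parallel gripper is mounted at the origin on the work surface. World frame = base frame: x ahead of the robot, y to its left, z up, the work surface at z = 0. Lengths are in m, angles in rad, forces in N, time in s.
With the tool pointing down it reaches from about 0.25 to 0.775 m from the base axis. Payload 8.9 kg.
Tool frame: the origin (TCP) lies on the centre line of the jaws, within the pads' length; the fingertips stand 22 mm ahead of it and the grasp point (between the pads) lies 3 mm ahead of it; z points along the fingers, y is the direction in which the jaws open and shut (so a half turn about z gives the same grasp; the last joint's range is limited). The gripper opens to 85 mm and grips with 20 to 120 N. Pads are 22 mm wide; open, the fingers measure 114 mm over their backs; the gripper's body (76 mm by 85 mm) begins 54 mm behind the grasp point. The pads swing forward as they close: fully open they stand 13 mm farther back than shut.
Start: joints at [0.965, 0.291, -0.153, 1.127, 0, 1.431], TCP at [0.236, 0.469, 0.253] pointing down, gripper open.
Joint ranges: [-2.52, 2.52], [-0.91, 1.74], [-1.3, 1.37], [-1.96, 2.02], [-1.52, 1.47], [-3.14, 3.14]. Speed limits (rad/s): [2.22, 2.22, 2.79, 3.14, 3.14, 3.14].

INTERFACE

Orientations are given as a rotation vector (axis times angle).
In Python, from station import env gives the robot as it stands.
- The arm moves only by the tool send_rows, never from a script. Its argument "rows" is a list of rows, each an object of numbers: "dx", "dy", "dz": the shift along the tool's x, y, z normalised to -1 to 1, where 1 is 0.3 m; "roll": the turn about the tool's z normalised to -1 to 1, where 1 is 60 degrees; "jaw": the closure, from 0 (fully open) to 1 (shut). A call has 1 to 20 rows; each row is the pose to reach, as a shift and turn from the pose measured when the call began, along the tool's axes at that moment; what a row does not reach only later rows make up. A row lasts 1/12 s, in which the tool goes at most 41.7 mm and 7.16 degrees, less where a joint would pass 70% of its speed; a pose out of reach is approached as far as the arm can. A call with a number of a shift or a turn outside -1 to 1 is refused whole. A call with a gripper value outside its range is refused whole. The fingers move at their own pace and stop on an object; "force" is the grip in N (left out, the last holds). Time passes only in rows, so rows that repeat a pose let the fingers close. It gives the time, the measured TCP pose, the force and the opening at its end, in the units of the state.
- env.get_obs(): the state, without advancing time (a new reading comes with each control period).
- env.camera(name): name is "scene" or "top" or "wrist"; returns a dict with "img" (480x640x3 uint8, red, green, blue), "z_map" (480x640 float32, m along the optical axis (not along the pixel's ray), 0 where there is no reading), "fx", "fy", "cx", "cy" (pixels), "rvec" (rotation vector, rad) and "tvec" (3), from world to camera coordinates, as OpenCV has them. Camera axes: x right, y down, z forward; pixel columns grow to the right and rows downward; lengths in m; the calibration is good to about 2 mm. A picture is of the moment at which its call begins.
- env.hand_in(): hands the job in, once; it reports no verdict.
The state is a dict: "time": time; "q": joint angles; "joint_velocities": joint speeds; "effort": joint torques, N m; "position": TCP position; "tool_rot": TCP orientation; "force": force on the tool from outside, world axes, zero at the start; "moment": the same for the moment, N m; "finger_gap": opening from 0.0 (shut) to 1.0 (fully open).
Only numpy, scipy, OpenCV 4.12 (cv2) and the standard library are available. Lean on these libraries where they do the work, as an engineer would, in place of code of your own. Each camera call takes 0.05 s, during which the arm holds its last target. There are 200 camera calls.

TASK

Finish the gift box: slide the thin orange lid panel along the dark plinth until about a third of its length sticks out over the plinth's front edge (the one facing the robot), grip it there, and lay it flat on the black box so that its edges line up with the box all round. Once you have let go of it, stand the wax-seal stamp upright on the middle of the panel, brass foot down, to weigh it down while the glue sets. Do not knock the stamp over on the way, and leave the ribbon spool, the blue ring box and the white folding tool where they are.

Things in the scene. Friction and masses are not known exactly. Their poses are not given: they have to be found in the camera images.
- panel_center (a point): Thin rigid orange lid panel, 110 (its x) x 56 (its y) x 3 mm thick, 40 g, both ends alike, lying flat on the plinth and very hard to grip there because it is so thin. This point is its centre, half-way up. Its lower face is lacquered: it slides on the plinth with little friction (about 0.3), less than fingertips have on its upper face, so it can be pressed lightly from above and dragged.
- plinth_edge (a point): Middle of the upper front edge of the fixed dark wooden plinth (a block 190 deep in its x, 160 wide in its y, 50 mm high, with a thin brass foot). The front edge runs along y and faces the robot; the plinth's top is flat, level and free of rails, lies 50 mm above the counter, and reaches from this point 190 mm along +x and 80 mm to either side in y. Below the front edge there is free space down to the counter.
- giftbox_top (a point): Centre of the flat top of the black gift box with orange ribbon on its sides: 110 (its x) x 56 (its y) x 48 mm high, closed, loose, standing on the counter, about 0.6 kg. The panel covers exactly this top; either way round is right.
- stamp_grip (a point): Wax-seal stamp standing upright on its brass foot on the counter, 91 mm high in all, about 0.16 kg: foot 30 mm across, round light-wood handle 22 mm across from 28 to 85 mm above the underside. This point is on its axis, 65 mm above its underside; z points up the handle.
- stamp: The same wax-seal stamp; origin at the centre of the underside of its foot.
- panel: The same orange panel; origin at the centre of its underside.
- spool: Bystander: orange ribbon spool lying flat, 68 mm across, 18 mm high; origin at the centre of its underside.
- ringbox: Bystander: blue ring box, 52 x 52 x 39 mm high; origin at the centre of its underside.
- folder: Bystander: white flat folding tool, 18 x 137 x 6 mm, long along its y; origin at the underside, 60 mm from its blunt end.
- plinth: The same plinth, fixed; origin at the centre of its underside.
Mind the look-alikes: they are no part of the job. Leave any green or pink look-alike of the part that bears giftbox_top alone.

How it is judged:
On the way, in this order (a step that is already met when the one before it is completed fails the run):
1. the panel lies flat on the plinth with one end at least 15 mm out over the front edge (x of panel_center in the frame of plinth_edge between -0.002 and 0.04 m and y of panel_center in the frame of plinth_edge between -0.085 and 0.085 m and z of panel_center in the frame of plinth_edge between -0.001 and 0.004 m and angle between panel_center's own z axis and vertical below 0.05 rad and contact force between panel and plinth above 0.02 N), for 0.2 s.
2. the panel lies flush on the box and has been let go (horizontal distance between panel_center and giftbox_top below 0.008 m and angle between the x axis of panel_center and the x axis of giftbox_top, either way round below 0.12 rad and z of panel_center in the frame of giftbox_top between 0.0003 and 0.0035 m and angle between each of panel_center, giftbox_top's own z axis and vertical below 0.04 rad and linear speed of panel below 0.02 m/s and contact force between panel and the fingers below 0.05 N and contact force between stamp and panel below 0.05 N), for 0.3 s.
At the end, for the whole second after the job is handed in: The panel lies flat on the upright gift box, centred within 8 mm and in line within 0.12 rad, and the stamp stands upright on it, foot down, within 18 mm of its middle; both are released and at rest (horizontal distance between panel_center and giftbox_top below 0.008 m and angle between the x axis of panel_center and the x axis of giftbox_top, either way round below 0.12 rad and z of panel_center in the frame of giftbox_top between 0.0003 and 0.0035 m and angle between each of panel_center, giftbox_top's own z axis and vertical below 0.04 rad and linear speed of each of panel, stamp below 0.02 m/s and contact force between each of panel, stamp and the fingers below 0.05 N and angle between stamp's own z axis and vertical below 0.08 rad and horizontal distance between stamp and panel_center below 0.018 m and z of stamp in the frame of panel_center between 0 and 0.004 m and contact force between stamp and panel above 0.3 N); the robot touches nothing.
It fails at once if the stamp is knocked over (angle between stamp's own z axis and vertical above 0.8 rad).
It fails at once if the ribbon spool is moved by more than 25 mm (distance of spool from where it was at the start of the episode above 0.025 m).
It fails at once if the ring box is moved by more than 25 mm (distance of ringbox from where it was at the start of the episode above 0.025 m).
It fails at once if the folding tool is moved by more than 25 mm (distance of folder from where it was at the start of the episode above 0.025 m).
It also fails if it takes over 72 s, if anything falls off the work surface, if the arm or the gripper's body presses on something with over 40 N, if the wrist force passes 120 N, or if a joint passes its speed limit or range.

## Working session

There is one attempt and no reset: what is moved stays moved. The work goes in short steps, Python scripts to look and compute and a tool call to move; the robot and the scene stay as the last step left them, time stands still between calls to the robot, and variables do not carry over. Pictures are saved under pics/ and viewed, about 8 in all and at most 12, crops included, and the job is handed in when it is done.

Besides the shell and the picture viewer there is one more tool, called in YAML: its name, and indented under it one key for each argument. send_rows: Moves the arm, as the interface text tells. Scaled input: -1 to 1 covers 0.3 m each way for a shift and 60 degrees each way for a turn. Its arguments: {"type":"object","properties":{"rows":{"type":"array"},"force":{"type":"number"}},"required":["rows"]}

```bash
mkdir -p pics; ls; cat > h.py <<'E'
import numpy as np,cv2
from station import env
def cam(n,save=None):
    c=env.camera(n)
    if save: cv2.imwrite('pics/'+save,c['img'][:,:,::-1])
    return c
def pts(c):
    R=cv2.Rodrigues(np.array(c['rvec'],float))[0];t=np.array(c['tvec'],float).reshape(3)
    v,u=np.mgrid[0:480,0:640];z=c['z_map']
    P=np.stack([(u-c['cx'])/c['fx']*z,(v-c['cy'])/c['fy']*z,z],-1)
    return (P-t)@R
def ray(c,u,v,h):
    R=cv2.Rodrigues(np.array(c['rvec'],float))[0];t=np.array(c['tvec'],float).reshape(3)
    o=-R.T@t;d=R.T@np.array([(u-c['cx'])/c['fx'],(v-c['cy'])/c['fy'],1.])
    return o+d*(h-o[2])/d[2]
E
python3 - <<'E'
from h import *
s=cam('scene','s0.png');t=cam('top','t0.png')
print(env.get_obs()); print(t['rvec'],t['tvec'],t['fx'])
E
```

```text
pics
{'time': 0.1, 'q': array([ 9.64721072e-01,  2.91212018e-01, -1.54015078e-01,  1.12667059e+00,
       -1.84809039e-05,  1.43148283e+00]), 'joint_velocities': array([ 0.00067793, -0.00153093,  0.00214337,  0.0014427 ,  0.00031524,
       -0.00021399]), 'effort': array([ 2.28369710e-03, -5.37979817e+01,  3.31916463e+01,  9.32857365e-03,
       -1.23439390e-04,  7.29211731e-07]), 'position': array([0.23606232, 0.468557  , 0.25280925]), 'tool_rot': array([-7.26461173e-01, -3.05605047e+00,  1.62161570e-03]), 'force': array([ 0.28407373, -0.27704896,  0.47270131]), 'moment': array([-0.00862234,  0.0454914 ,  0.03700497]), 'finger_gap': 0.9965539995437898}
[ 2.13308992 -2.17803352  0.17521581] [-0.03180663  0.58435307  0.9649516 ] 448.1935304356424
```

View pics/t0.png

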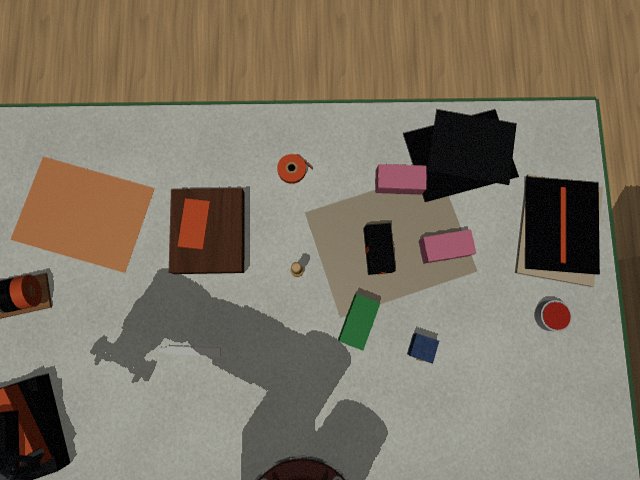

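View pics/s0.png

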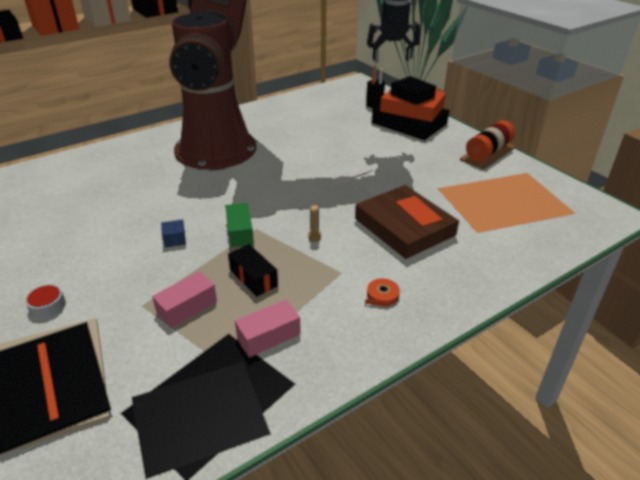

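The top view shows these candidates:
- **Panel:** the orange rectangle on the plinth at (194,224), or the orange sheet at (83,213). I choose (194,224).
- **Gift box:** black with ribbon at (380,248), against green (359,320), pinks (401,179) and (447,245), black sheets (460,150) and the black book (562,225). I choose (380,248).
- **Stamp:** (298,269).
- **Bystanders:** spool at (292,168) and ring box at (424,346). The white folder isn't visible yet.

Next I take a close crop and measure.

```bash
python3 - <<'E'
from h import *
t=cam('top');im=t['img'];P=pts(t)
cv2.imwrite('pics/t1.png',cv2.resize(im[140:370,150:470],None,fx=2.5,fy=2.5,interpolation=cv2.INTER_CUBIC)[:,:,::-1])
hsv=cv2.cvtColor(im,cv2.COLOR_RGB2HSV)
def rep(name,m,h,box):
    M=np.zeros_like(m,np.uint8);x0,y0,x1,y1=box;M[y0:y1,x0:x1]=m[y0:y1,x0:x1]
    c=max(cv2.findContours(M,cv2.RETR_EXTERNAL,cv2.CHAIN_APPROX_NONE)[0],key=cv2.contourArea)[:,0]
    W=np.array([ray(t,u,v,h)[:2] for u,v in c],np.float32)
    r=cv2.minAreaRect(W);print(name,np.round(r[0],4),np.round(r[1],4),round(r[2],1),'z',np.round(np.median(P[M>0],0),3))
    return M
H,S,V=cv2.split(hsv)
Z=P[...,2]
rep('panel',(H<15)&(S>190)&(V>150),.053,(170,185,245,275))
for n,b,lo,hi,h in [('plinth',(155,175,265,290),.04,.07,.05),('gift',(355,210,405,290),.035,.06,.048),('stamp',(280,245,318,290),.075,.12,.091),('stampfoot',(280,245,318,290),.008,.12,.05),('ring',(400,320,450,370),.03,.05,.039),('spool',(270,145,320,190),.01,.03,.018),('green',(330,280,390,355),.03,.08,.05),('pink',(415,220,482,270),.03,.08,.05)]:
    rep(n,(Z>lo)&(Z<hi),h,b)
m=((Z>.004)&(Z<.012)).astype(np.uint8)
n,l,st,ce=cv2.connectedComponentsWithStats(m)
for i in range(1,n):
    if st[i,4]>60: print(st[i],ce[i].round())
E
```

```text
panel [0.6408 0.2279] [0.0542 0.1076] 82.5 z [0.64  0.228 0.053]
plinth [0.6268 0.2007] [0.1618 0.1912] 89.8 z [0.625 0.201 0.05 ]
gift [ 0.5787 -0.1876] [0.1118 0.0588] 3.0 z [ 0.578 -0.188  0.048]
stamp [0.535  0.0006] [0.0191 0.0192] 89.0 z [ 0.535 -0.     0.089]
stampfoot [ 0.5336 -0.0016] [0.0265 0.0311] 89.2 z [ 0.532 -0.001  0.085]
ring [ 0.3558 -0.2761] [0.0544 0.0515] 70.4 z [ 0.355 -0.276  0.039]
spool [0.7773 0.0082] [0.068  0.0686] 45.4 z [0.778 0.009 0.018]
green [ 0.4163 -0.1349] [0.0585 0.1105] 68.2 z [ 0.415 -0.135  0.048]
pink [ 0.5804 -0.3415] [0.0576 0.116 ] 8.7 z [ 0.581 -0.342  0.048]
[515 214  52  69 375] [530. 258.]
[  0 273  51  45 481] [ 35. 298.]
[568 274  27  12 109] [582. 280.]
[165 346  56  10 388] [193. 350.]
[ 45 373  18  65 141] [ 54. 405.]
```

View pics/t1.png

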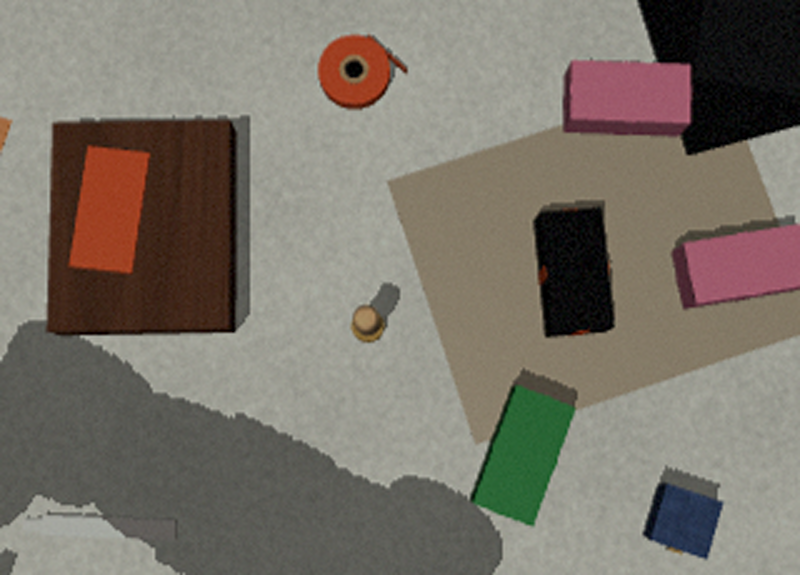

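The crop confirms the panel on the plinth at (110,210) and the black box with orange ribbon flecks at (573,270). The stamp stands at (367,322). A faint pale folder lies in the shadow at about (105,525). I'll write the move helper and go above the panel.

```bash
cat >> h.py <<'E'
def plan(x,y,z,yaw):
    "target TCP (world), tool-x line direction yaw deg (mod 180)"
    o=env.get_obs();R=cv2.Rodrigues(np.array(o['tool_rot']))[0];p=np.array(o['position'])
    d=R.T@(np.array([x,y,z])-p)
    cur=np.degrees(np.arctan2(R[1,0],R[0,0]))
    dy=(yaw-cur+90)%180-90          # world yaw change; tool z down -> roll = -dyaw
    n=max(np.linalg.norm(d)/.0417,abs(dy)/7.16)
    print('pos',p.round(4),'yaw',round(cur,2),'tilt',round(np.degrees(np.arccos(-R[2,2])),2),'q6',round(o['q'][5],2),'t',round(o['time'],2),'F',np.round(o['force'],1),'gap',round(o['finger_gap'],3))
    print('dx %.4f dy %.4f dz %.4f roll %.4f rows>=%.1f'%(*(d/.3),-dy/60,n))
E
python3 - <<'E'
from h import *
plan(.6606,.2253,.16,-7.5)
t=cam('top');print(ray(t,165,351,.006),ray(t,221,351,.006))
E
```

```text
pos [0.2361 0.4686 0.2529] yaw 153.26 tilt 0.06 q6 1.43 t 0.15 F [-0.5  0.3 -0.6] gap 1.003
dx -1.6287 dy -0.0871 dz 0.3094 roll -0.3207 rows>=11.9
[0.35944823 0.29792785 0.006     ] [0.35650067 0.17291487 0.006     ]
```

send_rows:
  rows:
    - {"dx": -0.8,"dy": -0.04,"dz": 0,"roll": -0.32,"jaw": 1}
    - {"dx": -0.8,"dy": -0.04,"dz": 0,"roll": -0.32,"jaw": 1}
    - {"dx": -0.8,"dy": -0.04,"dz": 0,"roll": -0.32,"jaw": 1}
    - {"dx": -0.8,"dy": -0.04,"dz": 0,"roll": -0.32,"jaw": 1}
    - {"dx": -0.8,"dy": -0.04,"dz": 0,"roll": -0.32,"jaw": 1}
    - {"dx": -0.8,"dy": -0.04,"dz": 0,"roll": -0.32,"jaw": 1}
    - {"dx": -0.8,"dy": -0.04,"dz": 0,"roll": -0.32,"jaw": 1}
    - {"dx": -0.8,"dy": -0.04,"dz": 0,"roll": -0.32,"jaw": 1}

```text
time: 0.87
position: [0.4467, 0.3485, 0.2524]
tool_rot: [-0.212, -3.133, 0.002]
force: [0.5, 0.4, -0.2]
finger_gap: 0.002
```

```bash
python3 -c "
from h import *
plan(.6606,.2253,.16,-7.5)"
```

```text
pos [0.4467 0.3485 0.2524] yaw 172.24 tilt 0.08 q6 0.67 t 0.87 F [ 0.5  0.4 -0.2] gap 0.002
dx -0.7623 dy -0.3102 dz 0.3076 roll -0.0043 rows>=6.3
```

send_rows:
  rows:
    - {"dx": -0.762,"dy": -0.31,"dz": 0.307,"roll": 0,"jaw": 1}
    - {"dx": -0.762,"dy": -0.31,"dz": 0.307,"roll": 0,"jaw": 1}
    - {"dx": -0.762,"dy": -0.31,"dz": 0.307,"roll": 0,"jaw": 1}
    - {"dx": -0.762,"dy": -0.31,"dz": 0.307,"roll": 0,"jaw": 1}
    - {"dx": -0.762,"dy": -0.31,"dz": 0.307,"roll": 0,"jaw": 1}
    - {"dx": -0.762,"dy": -0.31,"dz": 0.307,"roll": 0,"jaw": 1}
    - {"dx": -0.762,"dy": -0.31,"dz": 0.307,"roll": 0,"jaw": 1}
    - {"dx": -0.762,"dy": -0.31,"dz": 0.307,"roll": 0,"jaw": 1}
    - {"dx": -0.762,"dy": -0.31,"dz": 0.307,"roll": 0,"jaw": 1}

```text
time: 1.62
position: [0.6597, 0.2259, 0.1592]
tool_rot: [-0.212, -3.131, 0.002]
force: [-0.3, 0.3, 1.0]
finger_gap: 0.005
```

```bash
python3 - <<'E'
from h import *
plan(.6606,.2253,.08,-7.5)
c=cam('wrist','w1.png');print(c['rvec'],c['tvec'],c['fx'])
E
```

```text
pos [0.6597 0.2259 0.1592] yaw 172.24 tilt 0.19 q6 0.36 t 1.62 F [-0.3  0.3  1. ] gap 0.005
dx -0.0042 dy -0.0011 dz 0.2640 roll -0.0043 rows>=1.9
[-2.20960823 -1.93040156 -0.2510058 ] [-0.31318959 -0.61129161  0.1284607 ] 333.81963095861846
```

View pics/w1.png

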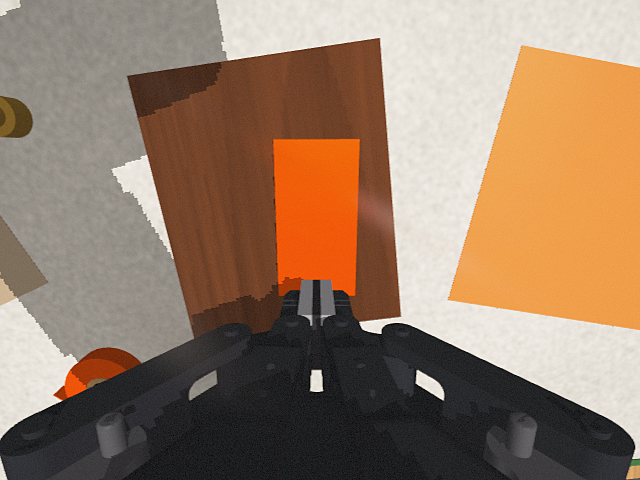

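The wrist view shows the closed fingertips at (317,300), above the rear of the panel, which spans (275–358, 140–295). The panel and tool are well aligned. I'll descend to just above contact.

send_rows:
  rows:
    - {"dz": 0.2,"jaw": 1}
    - {"dz": 0.26,"jaw": 1}
    - {"dz": 0.268,"jaw": 1}
    - {"dz": 0.268,"jaw": 1}
    - {"dz": 0.268,"jaw": 1}

```text
validation failed for argument at $.ro...
```

send_rows:
  rows:
    - {"dz": 0.003,"jaw": 1}
    - {"dz": 0.006,"jaw": 1}
    - {"dz": 0.009,"jaw": 1}
    - {"dz": 0.012,"jaw": 1}

```text
validation failed for argument at $.ro...
```

All fields are required in each row.

send_rows:
  rows:
    - {"dx": 0,"dy": 0,"roll": 0,"dz": 0.2,"jaw": 1}
    - {"dx": 0,"dy": 0,"roll": 0,"dz": 0.26,"jaw": 1}
    - {"dx": 0,"dy": 0,"roll": 0,"dz": 0.268,"jaw": 1}
    - {"dx": 0,"dy": 0,"roll": 0,"dz": 0.268,"jaw": 1}
    - {"dx": 0,"dy": 0,"roll": 0,"dz": 0.268,"jaw": 1}

```text
time: 2.08
position: [0.6587, 0.2277, 0.0812]
tool_rot: [-0.208, -3.133, 0.001]
force: [-0.1, -0.1, -0.0]
finger_gap: 0.001
```

send_rows:
  rows:
    - {"dx": 0,"dy": 0,"roll": 0,"dz": 0.003,"jaw": 1}
    - {"dx": 0,"dy": 0,"roll": 0,"dz": 0.006,"jaw": 1}
    - {"dx": 0,"dy": 0,"roll": 0,"dz": 0.008,"jaw": 1}
    - {"dx": 0,"dy": 0,"roll": 0,"dz": 0.008,"jaw": 1}

```text
time: 2.42
position: [0.6588, 0.2278, 0.0795]
tool_rot: [-0.208, -3.134, 0.001]
force: [-0.1, 0.0, 0.8]
finger_gap: -0.0
```

send_rows:
  rows:
    - {"dx": 0,"dy": 0,"roll": 0,"dz": 0.005,"jaw": 1}
    - {"dx": 0,"dy": 0,"roll": 0,"dz": 0.01,"jaw": 1}
    - {"dx": 0,"dy": 0,"roll": 0,"dz": 0.014,"jaw": 1}
    - {"dx": 0,"dy": 0,"roll": 0,"dz": 0.014,"jaw": 1}

```text
time: 2.75
position: [0.6589, 0.2277, 0.0752]
tool_rot: [-0.209, -3.134, 0.001]
force: [-0.0, 0.1, -0.1]
finger_gap: -0.001
```

send_rows:
  rows:
    - {"dx": 0,"dy": 0,"roll": 0,"dz": 0.003,"jaw": 1}
    - {"dx": 0,"dy": 0,"roll": 0,"dz": 0.005,"jaw": 1}
    - {"dx": 0,"dy": 0,"roll": 0,"dz": 0.005,"jaw": 1}

```text
time: 3.0
position: [0.6593, 0.2278, 0.0751]
tool_rot: [0.209, 3.134, -0.0]
force: [-3.1, -1.7, 11.1]
finger_gap: -0.004
```

send_rows:
  rows:
    - {"dx": 0,"dy": 0,"roll": 0,"dz": 0.004,"jaw": 1}
    - {"dx": 0.01,"dy": -0.001,"roll": 0,"dz": 0.004,"jaw": 1}
    - {"dx": 0.025,"dy": -0.003,"roll": 0,"dz": 0.004,"jaw": 1}
    - {"dx": 0.04,"dy": -0.005,"roll": 0,"dz": 0.004,"jaw": 1}
    - {"dx": 0.055,"dy": -0.007,"roll": 0,"dz": 0.004,"jaw": 1}
    - {"dx": 0.07,"dy": -0.009,"roll": 0,"dz": 0.004,"jaw": 1}
    - {"dx": 0.085,"dy": -0.011,"roll": 0,"dz": 0.004,"jaw": 1}
    - {"dx": 0.1,"dy": -0.013,"roll": 0,"dz": 0.004,"jaw": 1}

```text
time: 3.67
position: [0.6304, 0.2281, 0.0751]
tool_rot: [0.209, 3.131, 0.001]
force: [2.0, -0.4, 6.9]
finger_gap: 0.003
```

```bash
cat >> h.py <<'E'
def panel(c,h=.053,box=(0,0,640,480)):
    im=c['img'];P=pts(c);H,S,V=cv2.split(cv2.cvtColor(im,cv2.COLOR_RGB2HSV))
    m=((H<13)&(S>170)&(V>100)&(abs(P[...,2]-h)<.012)).astype(np.uint8)
    M=np.zeros_like(m);x0,y0,x1,y1=box;M[y0:y1,x0:x1]=m[y0:y1,x0:x1]
    k=max(cv2.findContours(M,cv2.RETR_EXTERNAL,cv2.CHAIN_APPROX_NONE)[0],key=cv2.contourArea)[:,0]
    W=np.array([ray(c,u,v,h)[:2] for u,v in k],np.float32);r=cv2.minAreaRect(W)
    print('panel',np.round(r[0],4),np.round(r[1],4),round(r[2],1),'xr',W[:,0].min().round(4),W[:,0].max().round(4),'px',k.min(0),k.max(0));return r,k
E
python3 - <<'E'
from h import *
plan(.58,.2253,.075,-7.5)
panel(cam('wrist'))
E
```

```text
pos [0.6304 0.2281 0.0751] yaw 172.37 tilt 0.21 q6 0.37 t 3.67 F [ 2.  -0.4  6.9] gap 0.003
dx 0.1652 dy -0.0317 dz -0.0002 roll -0.0021 rows>=1.2
panel [0.6031 0.232 ] [0.0605 0.0921] 82.4 xr 0.5537 0.6513 px [241 132] [384 333]
```

send_rows:
  rows:
    - {"dx": 0.01,"dy": -0.001,"roll": 0,"dz": 0.004,"jaw": 1}
    - {"dx": 0.025,"dy": -0.003,"roll": 0,"dz": 0.004,"jaw": 1}
    - {"dx": 0.045,"dy": -0.006,"roll": 0,"dz": 0.004,"jaw": 1}
    - {"dx": 0.065,"dy": -0.008,"roll": 0,"dz": 0.004,"jaw": 1}
    - {"dx": 0.085,"dy": -0.011,"roll": 0,"dz": 0.004,"jaw": 1}
    - {"dx": 0.105,"dy": -0.014,"roll": 0,"dz": 0.004,"jaw": 1}
    - {"dx": 0.125,"dy": -0.016,"roll": 0,"dz": 0.004,"jaw": 1}
    - {"dx": 0.145,"dy": -0.019,"roll": 0,"dz": 0.004,"jaw": 1}
    - {"dx": 0.165,"dy": -0.021,"roll": 0,"dz": 0.004,"jaw": 1}
    - {"dx": 0.185,"dy": -0.024,"roll": 0,"dz": 0.004,"jaw": 1}
    - {"dx": 0.205,"dy": -0.027,"roll": 0,"dz": 0.004,"jaw": 1}
    - {"dx": 0.218,"dy": -0.028,"roll": 0,"dz": 0.004,"jaw": 1}
    - {"dx": 0.218,"dy": -0.028,"roll": 0,"dz": 0.004,"jaw": 1}
    - {"dx": 0.218,"dy": -0.028,"roll": 0,"dz": 0.004,"jaw": 1}

```text
time: 4.88
position: [0.5644, 0.2288, 0.0751]
tool_rot: [0.208, 3.13, 0.002]
force: [-2.4, -0.1, 11.4]
finger_gap: 0.0
```

send_rows:
  rows:
    - {"dx": 0,"dy": 0,"roll": 0,"dz": -0.05,"jaw": 1}
    - {"dx": 0,"dy": 0,"roll": 0,"dz": -0.15,"jaw": 1}
    - {"dx": 0,"dy": 0,"roll": 0,"dz": -0.25,"jaw": 1}
    - {"dx": 0,"dy": 0,"roll": 0,"dz": -0.25,"jaw": 0.7}
    - {"dx": 0,"dy": 0,"roll": 0,"dz": -0.25,"jaw": 0}
    - {"dx": 0,"dy": 0,"roll": 0,"dz": -0.25,"jaw": 0}
    - {"dx": 0,"dy": 0,"roll": 0,"dz": -0.25,"jaw": 0}
    - {"dx": 0,"dy": 0,"roll": 0,"dz": -0.25,"jaw": 0}
    - {"dx": 0,"dy": 0,"roll": 0,"dz": -0.25,"jaw": 0}

```text
time: 5.63
position: [0.5634, 0.2286, 0.1491]
tool_rot: [0.208, 3.131, 0.002]
force: [-0.0, -0.2, 0.1]
finger_gap: 0.846
```

```bash
python3 - <<'E'
from h import *
c=cam('wrist','w2.png');r,k=panel(c)
plan(.52,.2253,.10,-7.5)
t=cam('top');panel(t,box=(160,180,260,300))
P=pts(c);g=(abs(P[...,2]-.05)<.004)
print('plinth xmin',np.percentile(P[g][:,0],1))
for y in(.14,.17,.26):
    q=g&(abs(P[...,1]-y)<.005);print(y,P[q][:,0].min() if q.any() else None)
E
```

```text
panel [0.546  0.2301] [0.0575 0.1102] 82.4 xr 0.4877 0.6042 px [269 140] [358 302]
pos [0.5636 0.2286 0.1492] yaw 172.39 tilt 0.22 q6 0.4 t 5.68 F [-0.6 -0.5 -0.5] gap 0.926
dx 0.1431 dy -0.0304 dz 0.1636 roll -0.0019 rows>=1.6
panel [0.5271 0.2309] [0.0563 0.0716] 83.1 xr 0.4894 0.5628 px [177 258] [205 291]
plinth xmin 0.49569213893114744
0.14 0.5319745996590581
0.17 0.5319154008345459
0.26 0.493828440742489
```

View pics/w2.png

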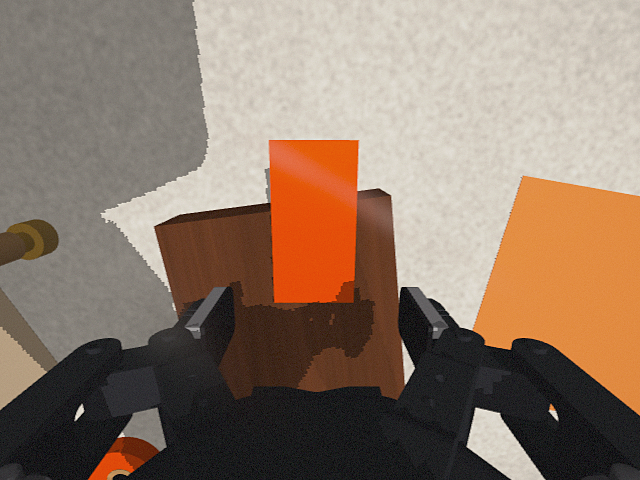

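The panel now overhangs about 41 mm: its front end is at row 140 and the plinth edge at about row 205. Next I hover over the overhang with the jaws near 60 mm and measure fingertip depth from the depth map.

send_rows:
  rows:
    - {"dx": 0.18,"dy": 0,"roll": 0,"dz": 0.1,"jaw": 0.28}
    - {"dx": 0.18,"dy": 0,"roll": 0,"dz": 0.13,"jaw": 0.28}
    - {"dx": 0.18,"dy": 0,"roll": 0,"dz": 0.13,"jaw": 0.28}
    - {"dx": 0.18,"dy": 0,"roll": 0,"dz": 0.13,"jaw": 0.28}
    - {"dx": 0.18,"dy": 0,"roll": 0,"dz": 0.13,"jaw": 0.28}

```text
time: 6.15
position: [0.5113, 0.236, 0.1107]
tool_rot: [0.208, 3.129, 0.002]
force: [1.0, -0.5, 0.9]
finger_gap: 0.721
```

```bash
python3 - <<'E'
from h import *
plan(.5093,.2349,.072,-7.5)
c=cam('wrist');P=pts(c);o=env.get_obs()
R=cv2.Rodrigues(np.array(o['tool_rot']))[0];L=(P-np.array(o['position']))@R
valid=c['z_map']>0
f=valid&(abs(L[...,0])<.03)&(abs(L[...,1])<.06)&(L[...,2]<.03)
for s in(-1,1):
    q=f&(L[...,1]*s>0)&(L[...,2]>-.02);Q=L[q];print(s,q.sum(),'zmax',np.percentile(Q[:,2],[90,98,99.5,100]).round(4),'inner y',np.percentile(abs(Q[:,1]),[0,2,50]).round(4),'x',Q[:,0].min().round(4),Q[:,0].max().round(4))
panel(c)
E
```

```text
pos [0.5113 0.236  0.1107] yaw 172.39 tilt 0.31 q6 0.44 t 6.15 F [ 1.  -0.5  0.9] gap 0.721
dx 0.0068 dy -0.0048 dz 0.1290 roll -0.0018 rows>=0.9
-1 2085 zmax [0.0087 0.0137 0.0152 0.0166] inner y [0.0293 0.0295 0.0299] x -0.0108 0.0127
1 2082 zmax [0.0088 0.0137 0.0153 0.0165] inner y [0.0313 0.0315 0.0319] x -0.0109 0.0126
panel [0.5411 0.2308] [0.0568 0.1016] 82.5 xr 0.4872 0.5921 px [262 236] [362 391]
```

send_rows:
  rows:
    - {"dx": 0.007,"dy": -0.005,"roll": 0,"dz": 0.06,"jaw": 0.28}
    - {"dx": 0.007,"dy": -0.005,"roll": 0,"dz": 0.12,"jaw": 0.28}
    - {"dx": 0.007,"dy": -0.005,"roll": 0,"dz": 0.145,"jaw": 0.28}
    - {"dx": 0.007,"dy": -0.005,"roll": 0,"dz": 0.147,"jaw": 0.28}
    - {"dx": 0.007,"dy": -0.005,"roll": 0,"dz": 0.147,"jaw": 0.28}
    - {"dx": 0.007,"dy": -0.005,"roll": 0,"dz": 0.147,"jaw": 0.28}

```text
time: 6.7
position: [0.5108, 0.2351, 0.0678]
tool_rot: [0.209, 3.127, 0.004]
force: [-0.6, -0.1, 0.5]
finger_gap: 0.718
```

```bash
python3 - <<'E'
from h import *
plan(.5093,.2349,.0665,-7.5)
c=cam('wrist','w3.png');panel(c)
E
```

```text
pos [0.5108 0.2351 0.0678] yaw 172.37 tilt 0.44 q6 0.43 t 6.7 F [-0.6 -0.1  0.5] gap 0.718
dx 0.0048 dy -0.0012 dz 0.0043 roll -0.0022 rows>=0.0
panel [0.5234 0.2333] [0.0562 0.0657] 82.3 xr 0.4872 0.5564 px [249 262] [378 391]
```

View pics/w3.png

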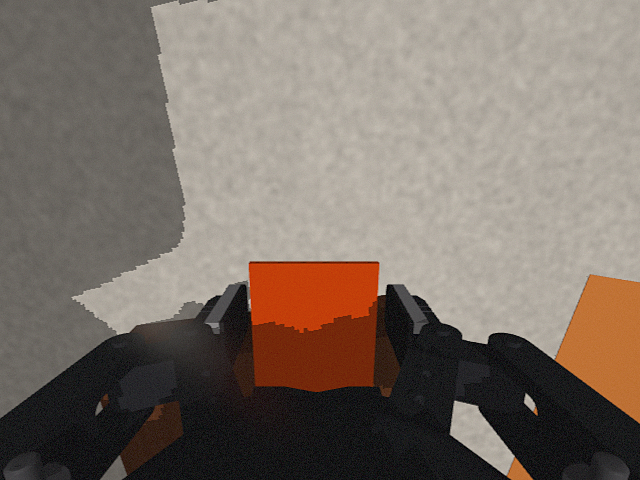

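The panel's end (249–379, row 262) lies centred between the pads, and the fingertips reach about its level. I'll lower slightly and grip.

send_rows:
  force: 40
  rows:
    - {"dx": 0.003,"dy": -0.001,"roll": 0,"dz": 0.006,"jaw": 0.28}
    - {"dx": 0.003,"dy": -0.001,"roll": 0,"dz": 0.007,"jaw": 0.28}
    - {"dx": 0.003,"dy": -0.001,"roll": 0,"dz": 0.007,"jaw": 0.45}
    - {"dx": 0.003,"dy": -0.001,"roll": 0,"dz": 0.007,"jaw": 0.45}
    - {"dx": 0.003,"dy": -0.001,"roll": 0,"dz": 0.007,"jaw": 0.45}
    - {"dx": 0.003,"dy": -0.001,"roll": 0,"dz": 0.007,"jaw": 0.45}
    - {"dx": 0.003,"dy": -0.001,"roll": 0,"dz": 0.007,"jaw": 0.45}
    - {"dx": 0.003,"dy": -0.001,"roll": 0,"dz": 0.007,"jaw": 0.45}

```text
time: 7.42
position: [0.51, 0.235, 0.0661]
tool_rot: [0.208, 3.127, 0.004]
force: [-2.4, 0.3, 5.6]
finger_gap: 0.632
```

```bash
python3 - <<'E'
from h import *
plan(.5093,.2349,.14,-7.5)
E
```

```text
pos [0.51   0.235  0.0661] yaw 172.37 tilt 0.48 q6 0.43 t 7.42 F [-2.4  0.3  5.6] gap 0.632
dx 0.0005 dy -0.0000 dz -0.2464 roll -0.0021 rows>=1.8
```

send_rows:
  rows:
    - {"dx": 0,"dy": 0,"roll": 0,"dz": -0.02,"jaw": 0.5}
    - {"dx": 0,"dy": 0,"roll": 0,"dz": -0.06,"jaw": 0.5}
    - {"dx": 0,"dy": 0,"roll": 0,"dz": -0.12,"jaw": 0.5}
    - {"dx": 0,"dy": 0,"roll": 0,"dz": -0.2,"jaw": 0.5}
    - {"dx": 0,"dy": 0,"roll": 0,"dz": -0.3,"jaw": 0.5}
    - {"dx": 0,"dy": 0,"roll": 0,"dz": -0.3,"jaw": 0.5}
    - {"dx": 0,"dy": 0,"roll": 0,"dz": -0.3,"jaw": 0.5}

```text
time: 8.0
position: [0.5103, 0.2352, 0.1577]
tool_rot: [0.208, 3.124, 0.006]
force: [-0.4, 0.3, -0.9]
finger_gap: 0.634
```

```bash
cat >> h.py <<'E'
def held(c):
    "held panel's top plane in tool frame"
    P=pts(c);o=env.get_obs();R=cv2.Rodrigues(np.array(o['tool_rot']))[0];L=(P-np.array(o['position']))@R
    H,S,V=cv2.split(cv2.cvtColor(c['img'],cv2.COLOR_RGB2HSV))
    m=((H<13)&(S>150)&(V>60)&(c['z_map']>0)&(L[...,2]<.03)&(L[...,2]>-.01)&(abs(L[...,1])<.04)).astype(np.uint8)
    m=cv2.erode(m,np.ones((3,3)));Q=L[m>0]
    A=np.c_[Q[:,:2],np.ones(len(Q))];k=np.linalg.lstsq(A,Q[:,2],rcond=None)[0]
    q=Q.min(0),Q.max(0)
    n=R@np.array([-k[0],-k[1],1]);n/=np.linalg.norm(n)
    print('n',len(Q),'z=%.4fx%+.4fy%+.4f'%tuple(k),'rng',np.round(q,4),'tilt world deg',np.degrees(np.arccos(abs(n[2]))).round(2))
E
python3 - <<'E'
from h import *
plan(.51,.235,.16,-7.5)
c=cam('wrist');held(c);t=cam('top','t2.png');s=cam('scene')
cv2.imwrite('pics/s2.png',cv2.resize(s['img'][100:280,260:500],None,fx=3,fy=3)[:,:,::-1])
E
```

```text
pos [0.5103 0.2352 0.1577] yaw 172.38 tilt 0.67 q6 0.44 t 8.0 F [-0.4  0.3 -0.9] gap 0.634
dx 0.0010 dy -0.0007 dz -0.0077 roll -0.0021 rows>=0.1
n 14360 z=-0.0060x+0.0013y+0.0114 rng [[-0.0453 -0.0264  0.0094]
 [ 0.019   0.0295  0.014 ]] tilt world deg 0.19
```

View pics/s2.png

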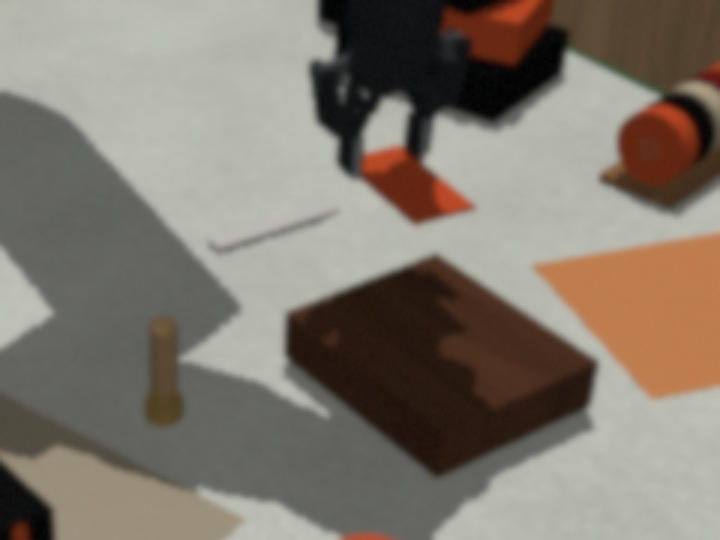

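The panel is held level (0.2°). Now I carry it high over towards the box.

send_rows:
  rows:
    - {"dx": -0.02,"dy": -0.08,"roll": 0,"dz": 0,"jaw": 0.5}
    - {"dx": -0.035,"dy": -0.16,"roll": 0,"dz": 0,"jaw": 0.5}
    - {"dx": -0.06,"dy": -0.26,"roll": 0,"dz": 0,"jaw": 0.5}
    - {"dx": -0.08,"dy": -0.36,"roll": -0.04,"dz": 0,"jaw": 0.5}
    - {"dx": -0.1,"dy": -0.46,"roll": -0.08,"dz": 0,"jaw": 0.5}
    - {"dx": -0.12,"dy": -0.56,"roll": -0.12,"dz": 0,"jaw": 0.5}
    - {"dx": -0.145,"dy": -0.66,"roll": -0.15,"dz": 0,"jaw": 0.5}
    - {"dx": -0.17,"dy": -0.76,"roll": -0.177,"dz": 0,"jaw": 0.5}
    - {"dx": -0.185,"dy": -0.84,"roll": -0.177,"dz": 0,"jaw": 0.5}
    - {"dx": -0.205,"dy": -0.92,"roll": -0.177,"dz": 0,"jaw": 0.5}
    - {"dx": -0.205,"dy": -0.92,"roll": -0.177,"dz": 0,"jaw": 0.5}
    - {"dx": -0.205,"dy": -0.92,"roll": -0.177,"dz": 0,"jaw": 0.5}

```text
time: 9.15
position: [0.5322, -0.048, 0.1536]
tool_rot: [-0.078, 3.136, 0.003]
force: [-0.0, 0.2, -1.0]
finger_gap: 0.637
```

```bash
cat >> h.py <<'E'
def box(c,h=.048):
    P=pts(c);V=c['img'].max(2)
    m=((abs(P[...,2]-h)<.006)&(V<60)&(np.hypot(P[...,0]-.5787,P[...,1]+.1876)<.1)).astype(np.uint8)
    k=max(cv2.findContours(m,cv2.RETR_EXTERNAL,cv2.CHAIN_APPROX_NONE)[0],key=cv2.contourArea)[:,0]
    W=np.array([ray(c,u,v,h)[:2] for u,v in k],np.float32);r=cv2.minAreaRect(W)
    print('box',np.round(r[0],4),np.round(r[1],4),round(r[2],2),'px',k.min(0),k.max(0))
E
python3 - <<'E'
from h import *
plan(.543,-.1907,.158,3)
c=cam('wrist','w4.png');held(c)
try: box(c)
except Exception as e: print(e)
box(cam('top'))
E
```

```text
pos [ 0.5322 -0.048   0.1536] yaw -177.15 tilt 0.28 q6 -0.28 t 9.15 F [-0.   0.2 -1. ] gap 0.637
dx -0.0123 dy -0.4767 dz -0.0154 roll -0.0024 rows>=3.4
n 14232 z=-0.0084x+0.0030y+0.0129 rng [[-0.0443 -0.0278  0.0107]
 [ 0.0197  0.028   0.0155]] tilt world deg 0.23
box [ 0.5735 -0.1858] [0.1014 0.0602] 3.71 px [ 70 224] [171 353]
box [ 0.5782 -0.2037] [0.0357 0.1115] 87.57 px [379 223] [395 272]
```

View pics/w4.png

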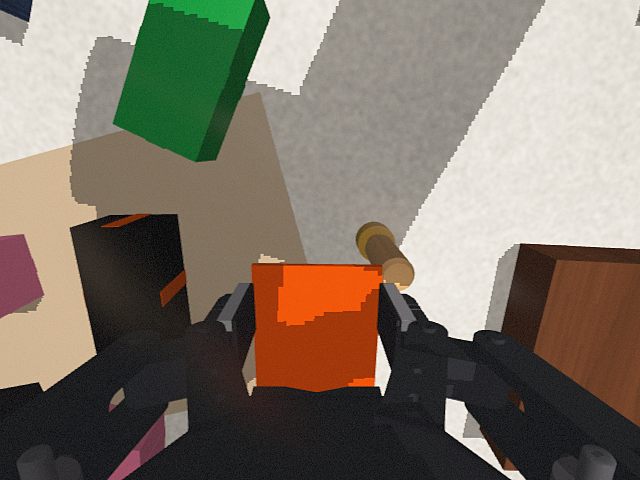

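The box is partly behind the left finger in this view. I'll back off in +x to see it whole, ahead of the held panel.

send_rows:
  rows:
    - {"dx": -0.06,"dy": -0.06,"roll": 0,"dz": -0.03,"jaw": 0.5}
    - {"dx": -0.14,"dy": -0.15,"roll": 0,"dz": -0.06,"jaw": 0.5}
    - {"dx": -0.22,"dy": -0.24,"roll": 0,"dz": -0.1,"jaw": 0.5}
    - {"dx": -0.3,"dy": -0.32,"roll": 0,"dz": -0.14,"jaw": 0.5}
    - {"dx": -0.38,"dy": -0.4,"roll": 0,"dz": -0.15,"jaw": 0.5}
    - {"dx": -0.47,"dy": -0.5,"roll": 0,"dz": -0.15,"jaw": 0.5}
    - {"dx": -0.47,"dy": -0.5,"roll": 0,"dz": -0.15,"jaw": 0.5}
    - {"dx": -0.47,"dy": -0.5,"roll": 0,"dz": -0.15,"jaw": 0.5}

```text
time: 9.92
position: [0.6813, -0.189, 0.1972]
tool_rot: [-0.082, 3.138, 0.005]
force: [-0.5, -0.4, 0.4]
finger_gap: 0.636
```

```bash
python3 - <<'E'
from h import *
plan(.543,-.1907,.158,3)
c=cam('wrist','w5.png');held(c);box(c)
P=pts(c);m=(abs(P[...,2]-.048)<.004)&(np.hypot(P[...,0]-.5787,P[...,1]+.1876)<.09);Q=P[m][:,:2].astype(np.float32);print(cv2.minAreaRect(Q),np.median(P[m][:,2]))
E
```

```text
pos [ 0.6813 -0.189   0.1972] yaw -177.02 tilt 0.24 q6 -0.43 t 9.92 F [-0.5 -0.4  0.4] gap 0.636
dx 0.4609 dy 0.0178 dz 0.1293 roll -0.0003 rows>=3.4
n 14209 z=-0.0079x+0.0034y+0.0134 rng [[-0.0449 -0.0279  0.0113]
 [ 0.0188  0.0274  0.0161]] tilt world deg 0.31
box [ 0.579  -0.1872] [0.1101 0.0555] 3.64 px [285  18] [362 175]
((0.5788848400115967, -0.18688371777534485), (0.11158475279808044, 0.05740489810705185), 4.3773298263549805) 0.04897913701624321
```

View pics/w5.png

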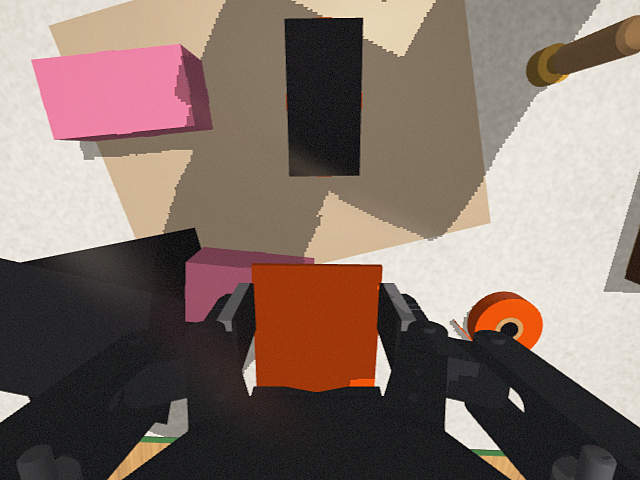

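The box top is fully visible at (285–362, 18–175) and measures (0.579, -0.187), yaw about 3.6°, with the right size. The held panel is square in the jaws. I'll move over the box and descend to a hover.

send_rows:
  rows:
    - {"dx": 0.06,"dy": 0.004,"roll": -0.01,"dz": 0,"jaw": 0.5}
    - {"dx": 0.15,"dy": 0.008,"roll": -0.01,"dz": 0,"jaw": 0.5}
    - {"dx": 0.24,"dy": 0.012,"roll": -0.01,"dz": 0,"jaw": 0.5}
    - {"dx": 0.33,"dy": 0.018,"roll": -0.01,"dz": 0.08,"jaw": 0.5}
    - {"dx": 0.41,"dy": 0.023,"roll": -0.01,"dz": 0.16,"jaw": 0.5}
    - {"dx": 0.458,"dy": 0.023,"roll": -0.01,"dz": 0.24,"jaw": 0.5}
    - {"dx": 0.458,"dy": 0.023,"roll": -0.01,"dz": 0.32,"jaw": 0.5}
    - {"dx": 0.458,"dy": 0.023,"roll": -0.01,"dz": 0.374,"jaw": 0.5}
    - {"dx": 0.458,"dy": 0.023,"roll": -0.01,"dz": 0.374,"jaw": 0.5}
    - {"dx": 0.458,"dy": 0.023,"roll": -0.01,"dz": 0.374,"jaw": 0.5}
    - {"dx": 0.458,"dy": 0.023,"roll": -0.01,"dz": 0.374,"jaw": 0.5}

```text
time: 10.88
position: [0.5433, -0.1872, 0.0866]
tool_rot: [-0.101, 3.136, 0.005]
force: [-0.5, 0.5, 0.2]
finger_gap: 0.633
```

```bash
python3 - <<'E'
from h import *
plan(.5436,-.1894,.067,3.6)
c=cam('wrist');held(c)
E
```

```text
pos [ 0.5433 -0.1872  0.0866] yaw -176.31 tilt 0.27 q6 -0.53 t 10.88 F [-0.5  0.5  0.2] gap 0.633
dx -0.0001 dy -0.0076 dz 0.0652 roll 0.0016 rows>=0.5
n 14341 z=-0.0087x+0.0028y+0.0130 rng [[-0.0438 -0.0265  0.0105]
 [ 0.02    0.0291  0.0156]] tilt world deg 0.25
```

send_rows:
  rows:
    - {"dx": 0,"dy": -0.01,"roll": 0,"dz": 0.01,"jaw": 0.5}
    - {"dx": 0,"dy": -0.01,"roll": 0,"dz": 0.03,"jaw": 0.5}
    - {"dx": 0,"dy": -0.01,"roll": 0,"dz": 0.05,"jaw": 0.5}
    - {"dx": 0,"dy": -0.01,"roll": 0,"dz": 0.065,"jaw": 0.5}
    - {"dx": 0,"dy": -0.01,"roll": 0,"dz": 0.068,"jaw": 0.5}
    - {"dx": 0,"dy": -0.01,"roll": 0,"dz": 0.068,"jaw": 0.5}

```text
time: 11.43
position: [0.5438, -0.1903, 0.0661]
tool_rot: [-0.101, 3.136, 0.005]
force: [0.3, -0.3, 2.6]
finger_gap: 0.634
```

```bash
python3 - <<'E'
from h import *
plan(.5436,-.190,.065,3.6)
c=cam('wrist','w6.png');held(c)
cv2.imwrite('pics/w6.png',c['img'][200:460,150:500,::-1].repeat(2,0).repeat(2,1))
E
```

```text
pos [ 0.5438 -0.1903  0.0661] yaw -176.33 tilt 0.29 q6 -0.53 t 11.43 F [ 0.3 -0.3  2.6] gap 0.634
dx 0.0007 dy 0.0012 dz 0.0036 roll 0.0012 rows>=0.0
n 14503 z=0.0034x+0.0020y+0.0131 rng [[-0.0445 -0.0268  0.0106]
 [ 0.0209  0.0287  0.029 ]] tilt world deg 0.43
```

View pics/w6.png

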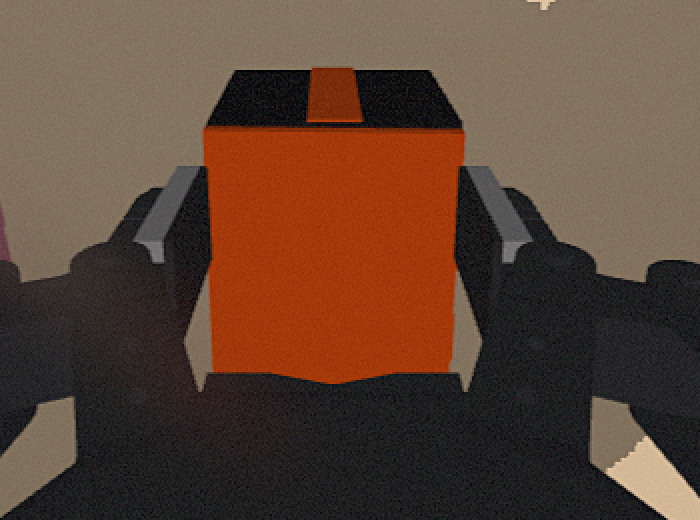

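The panel edges coincide with the box edges: corners at (205,128) and (463,130), with the box's front face directly below. Contact is light at about 2.6 N, so I release and rise.

send_rows:
  rows:
    - {"dx": 0,"dy": 0,"roll": 0,"dz": 0,"jaw": 0.3}
    - {"dx": 0,"dy": 0,"roll": 0,"dz": 0,"jaw": 0.25}
    - {"dx": 0,"dy": 0,"roll": 0,"dz": 0,"jaw": 0.2}
    - {"dx": 0,"dy": 0,"roll": 0,"dz": 0,"jaw": 0.2}
    - {"dx": 0,"dy": 0,"roll": 0,"dz": -0.03,"jaw": 0.2}
    - {"dx": 0,"dy": 0,"roll": 0,"dz": -0.1,"jaw": 0.2}
    - {"dx": 0,"dy": 0,"roll": 0,"dz": -0.2,"jaw": 0.2}
    - {"dx": 0,"dy": 0,"roll": 0,"dz": -0.32,"jaw": 0.2}
    - {"dx": -0.1,"dy": 0,"roll": 0,"dz": -0.43,"jaw": 0.2}
    - {"dx": -0.22,"dy": 0,"roll": 0,"dz": -0.43,"jaw": 0.2}
    - {"dx": -0.34,"dy": 0,"roll": 0,"dz": -0.43,"jaw": 0.2}
    - {"dx": -0.46,"dy": 0,"roll": 0,"dz": -0.43,"jaw": 0.2}
    - {"dx": -0.46,"dy": 0,"roll": 0,"dz": -0.43,"jaw": 0.2}
    - {"dx": -0.46,"dy": 0,"roll": 0,"dz": -0.43,"jaw": 0.2}

```text
time: 12.65
position: [0.6821, -0.1814, 0.1948]
tool_rot: [-0.103, 3.137, 0.005]
force: [-0.6, 0.4, -0.4]
finger_gap: 0.799
```

```bash
python3 - <<'E'
from h import *
plan(.543,-.1907,.158,3)
c=cam('wrist','w7.png');panel(c,.051);P=pts(c);t=cam('top')
# box side below panel: dark pixels around panel
V=c['img'].max(2);m=(V<45)&(P[...,2]>.01)&(P[...,2]<.06)&(np.hypot(P[...,0]-.579,P[...,1]+.187)<.08)
print('dark box px',m.sum());Q=P[m];print(Q.min(0),Q.max(0)) if m.any() else 0
H,S,Vv=cv2.split(cv2.cvtColor(c['img'],cv2.COLOR_RGB2HSV))
mm=(H<13)&(S>170)&(abs(P[...,2]-.051)<.006)&(np.hypot(P[...,0]-.579,P[...,1]+.187)<.07)
A=np.c_[P[mm][:,:2],np.ones(mm.sum())];print('plane',np.linalg.lstsq(A,P[mm][:,2],rcond=None)[0],np.median(P[mm][:,2]))
print(ray(c,0,0,0))
E
```

```text
pos [ 0.6821 -0.1814  0.1948] yaw -176.25 tilt 0.27 q6 -0.43 t 12.65 F [-0.6  0.4 -0.4] gap 0.799
dx 0.4652 dy -0.0009 dz 0.1212 roll 0.0124 rows>=3.5
panel [ 0.5796 -0.1873] [0.1102 0.0561] 3.0 xr 0.5236 0.6357 px [276  13] [355 175]
dark box px 0
plane [0.00096757 0.00048943 0.05151645] 0.05198846235477205
[ 0.51464612 -0.45001258  0.        ]
```

View pics/w7.png

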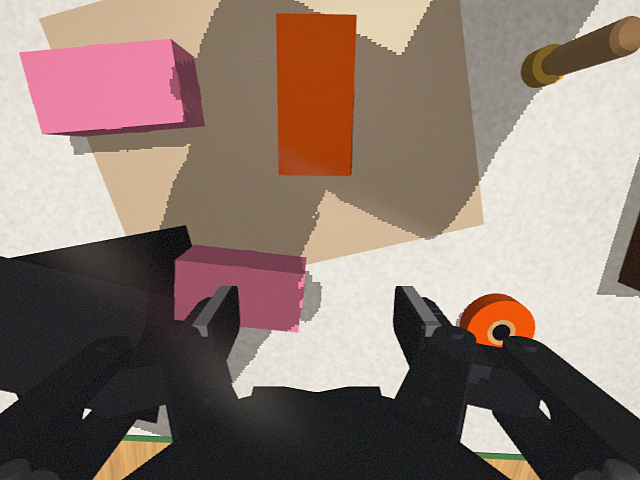

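The panel lies flush: centre (0.5796, -0.1873) against the box at (0.579, -0.187), with a flat depth plane. Now I measure the stamp from closer.

send_rows:
  rows:
    - {"dx": 0.05,"dy": 0.13,"roll": 0,"dz": 0,"jaw": 0.2}
    - {"dx": 0.1,"dy": 0.26,"roll": 0,"dz": 0,"jaw": 0.2}
    - {"dx": 0.15,"dy": 0.39,"roll": 0,"dz": 0,"jaw": 0.2}
    - {"dx": 0.2,"dy": 0.52,"roll": 0,"dz": 0,"jaw": 0.2}
    - {"dx": 0.233,"dy": 0.62,"roll": 0,"dz": 0,"jaw": 0.2}
    - {"dx": 0.233,"dy": 0.62,"roll": 0,"dz": 0,"jaw": 0.2}
    - {"dx": 0.233,"dy": 0.62,"roll": 0,"dz": 0,"jaw": 0.2}

```text
time: 13.33
position: [0.5969, 0.0006, 0.1974]
tool_rot: [-0.104, 3.136, 0.005]
force: [0.3, 0.4, -0.1]
finger_gap: 0.797
```

```bash
python3 - <<'E'
from h import *
c=cam('wrist');P=pts(c)
for lo,hi in((.083,.1),(.03,.083),(.004,.025)):
    m=(P[...,2]>lo)&(P[...,2]<hi)&(np.hypot(P[...,0]-.534,P[...,1])<.04);Q=P[m];print(lo,m.sum(),Q.min(0).round(4),Q.max(0).round(4),((Q.min(0)+Q.max(0))/2).round(4))
plan(.534,0,.12,3.6)
E
```

```text
0.083 848 [ 0.525  -0.0091  0.0846] [0.5469 0.0127 0.093 ] [0.536  0.0018 0.0888]Traceback (most recent call last):
  File "<stdin>", line 4, in <module>
    return umr_minimum(a, axis, None, out, keepdims, initial, where)
ValueError: zero-size array to reduction operation minimum which has no identity
```

send_rows:
  rows:
    - {"dx": 0.1,"dy": 0.007,"roll": 0,"dz": 0,"jaw": 0.2}
    - {"dx": 0.204,"dy": 0.015,"roll": 0,"dz": 0,"jaw": 0.2}
    - {"dx": 0.204,"dy": 0.015,"roll": 0,"dz": 0,"jaw": 0.2}
    - {"dx": 0.204,"dy": 0.015,"roll": 0,"dz": 0.06,"jaw": 0.2}
    - {"dx": 0.204,"dy": 0.015,"roll": 0,"dz": 0.15,"jaw": 0.2}
    - {"dx": 0.204,"dy": 0.015,"roll": 0,"dz": 0.25,"jaw": 0.2}
    - {"dx": 0.204,"dy": 0.015,"roll": 0,"dz": 0.35,"jaw": 0.2}
    - {"dx": 0.204,"dy": 0.015,"roll": 0,"dz": 0.43,"jaw": 0.2}
    - {"dx": 0.204,"dy": 0.015,"roll": 0,"dz": 0.43,"jaw": 0.2}
    - {"dx": 0.204,"dy": 0.015,"roll": 0,"dz": 0.43,"jaw": 0.2}
    - {"dx": 0.204,"dy": 0.015,"roll": 0,"dz": 0.43,"jaw": 0.2}

```text
time: 14.3
position: [0.5379, -0.0006, 0.0693]
tool_rot: [-0.1, 3.135, 0.004]
force: [0.3, -0.3, -0.4]
finger_gap: 0.797
```

```bash
python3 - <<'E'
from h import *
plan(.5355,.0012,.068,3.6)
c=cam('wrist','w8.png');P=pts(c);o=env.get_obs()
R=cv2.Rodrigues(np.array(o['tool_rot']))[0];L=(P-np.array(o['position']))@R
m=(abs(L[...,1])<.024)&(abs(L[...,0])<.03)&(P[...,2]<.093)&(P[...,2]>.03)&(c['z_map']>0);Q=L[m]
print(m.sum(),Q.min(0),Q.max(0))
E
```

```text
pos [ 0.5379 -0.0006  0.0693] yaw -176.35 tilt 0.34 q6 -0.2 t 14.3 F [ 0.3 -0.3 -0.4] gap 0.797
dx 0.0075 dy 0.0066 dz 0.0043 roll 0.0009 rows>=0.1
5171 [-0.00744257 -0.00850592 -0.0230815 ] [0.01406661 0.01330783 0.03962567]
```

View pics/w8.png

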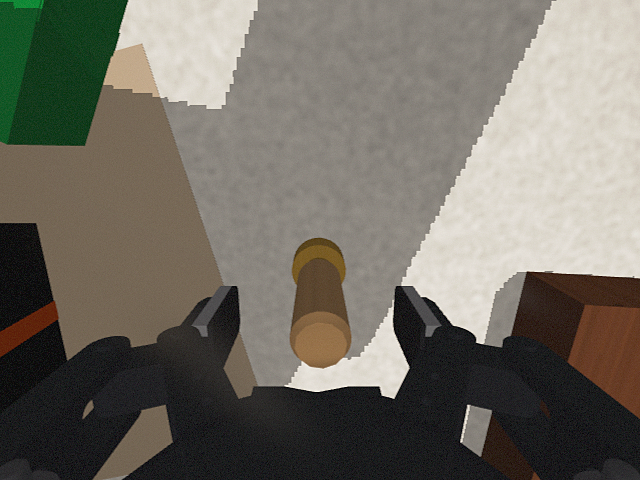

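The stamp handle stands between the pads (top at (320,343)), offset by about 3 mm in x and 2 mm in y. I correct for that and grip.

send_rows:
  force: 25
  rows:
    - {"dx": 0.011,"dy": 0.008,"roll": 0,"dz": 0.004,"jaw": 0.2}
    - {"dx": 0.011,"dy": 0.008,"roll": 0,"dz": 0.004,"jaw": 0.2}
    - {"dx": 0.011,"dy": 0.008,"roll": 0,"dz": 0.004,"jaw": 0.45}
    - {"dx": 0.011,"dy": 0.008,"roll": 0,"dz": 0.004,"jaw": 0.6}
    - {"dx": 0.011,"dy": 0.008,"roll": 0,"dz": 0.004,"jaw": 0.7}
    - {"dx": 0.011,"dy": 0.008,"roll": 0,"dz": 0.004,"jaw": 0.8}
    - {"dx": 0.011,"dy": 0.008,"roll": 0,"dz": 0.004,"jaw": 0.85}
    - {"dx": 0.011,"dy": 0.008,"roll": 0,"dz": 0.004,"jaw": 0.85}
    - {"dx": 0.011,"dy": 0.008,"roll": 0,"dz": 0.004,"jaw": 0.85}
    - {"dx": 0.011,"dy": 0.008,"roll": 0,"dz": 0.004,"jaw": 0.85}

```text
time: 15.18
position: [0.5349, 0.0018, 0.0686]
tool_rot: [-0.1, 3.133, 0.004]
force: [-0.8, 0.4, 2.4]
finger_gap: 0.255
```

```bash
python3 - <<'E'
from h import *
plan(.5355,.0012,.2,3.6)
E
```

```text
pos [0.5349 0.0018 0.0686] yaw -176.33 tilt 0.41 q6 -0.2 t 15.18 F [-0.8  0.4  2.4] gap 0.255
dx -0.0048 dy -0.0011 dz -0.4380 roll 0.0012 rows>=3.2
```

send_rows:
  rows:
    - {"dx": 0,"dy": 0,"roll": 0,"dz": -0.05,"jaw": 0.88}
    - {"dx": 0,"dy": 0,"roll": 0,"dz": -0.13,"jaw": 0.88}
    - {"dx": 0,"dy": 0,"roll": 0,"dz": -0.22,"jaw": 0.88}
    - {"dx": 0,"dy": 0,"roll": 0,"dz": -0.3,"jaw": 0.88}
    - {"dx": 0,"dy": -0.05,"roll": 0,"dz": -0.34,"jaw": 0.88}
    - {"dx": -0.02,"dy": -0.12,"roll": 0,"dz": -0.34,"jaw": 0.88}
    - {"dx": -0.04,"dy": -0.2,"roll": 0,"dz": -0.34,"jaw": 0.88}
    - {"dx": -0.06,"dy": -0.3,"roll": 0,"dz": -0.34,"jaw": 0.88}
    - {"dx": -0.08,"dy": -0.4,"roll": 0,"dz": -0.34,"jaw": 0.88}
    - {"dx": -0.09,"dy": -0.5,"roll": 0,"dz": -0.34,"jaw": 0.88}
    - {"dx": -0.1,"dy": -0.58,"roll": 0,"dz": -0.34,"jaw": 0.88}
    - {"dx": -0.108,"dy": -0.638,"roll": 0,"dz": -0.34,"jaw": 0.88}
    - {"dx": -0.108,"dy": -0.638,"roll": 0,"dz": -0.34,"jaw": 0.88}
    - {"dx": -0.108,"dy": -0.638,"roll": 0,"dz": -0.34,"jaw": 0.88}
    - {"dx": -0.108,"dy": -0.638,"roll": 0,"dz": -0.34,"jaw": 0.88}

```text
time: 16.43
position: [0.5783, -0.1868, 0.1698]
tool_rot: [-0.1, 3.134, 0.005]
force: [-0.2, 0.9, -0.8]
finger_gap: 0.249
```

```bash
python3 - <<'E'
from h import *
plan(.5795,-.187,.1225,3.6)
c=cam('wrist');P=pts(c);o=env.get_obs()
R=cv2.Rodrigues(np.array(o['tool_rot']))[0];L=(P-np.array(o['position']))@R
for a,b in((-.026,-.015),(.012,.035),(.045,.075)):
    m=(abs(L[...,1])<.02)&(abs(L[...,0])<.03)&(L[...,2]<b)&(L[...,2]>a)&(c['z_map']>0);Q=L[m]
    if m.any(): print(m.sum(),Q.min(0).round(4),Q.max(0).round(4))
E
```

```text
pos [ 0.5783 -0.1868  0.1698] yaw -176.33 tilt 0.37 q6 -0.5 t 16.43 F [-0.2  0.9 -0.8] gap 0.249
dx -0.0031 dy -0.0014 dz 0.1578 roll 0.0012 rows>=1.1
4448 [-0.0107 -0.02   -0.026 ] [ 0.0145  0.0199 -0.015 ]
995 [ 0.0011 -0.0199  0.012 ] [0.0118 0.0198 0.035 ]
1227 [-0.0077 -0.0144  0.048 ] [0.0149 0.0151 0.0691]
```

The stamp hangs straight: its foot is centred on the tool axis and its underside is 69 mm ahead. Lowering.

send_rows:
  rows:
    - {"dx": -0.003,"dy": -0.002,"roll": 0,"dz": 0.05,"jaw": 0.88}
    - {"dx": -0.003,"dy": -0.002,"roll": 0,"dz": 0.1,"jaw": 0.88}
    - {"dx": -0.003,"dy": -0.002,"roll": 0,"dz": 0.14,"jaw": 0.88}
    - {"dx": -0.003,"dy": -0.002,"roll": 0,"dz": 0.158,"jaw": 0.88}
    - {"dx": -0.003,"dy": -0.002,"roll": 0,"dz": 0.158,"jaw": 0.88}
    - {"dx": -0.003,"dy": -0.002,"roll": 0,"dz": 0.158,"jaw": 0.88}

```text
time: 16.98
position: [0.5796, -0.1863, 0.1229]
tool_rot: [-0.103, 3.134, 0.005]
force: [-0.3, 0.0, -0.8]
finger_gap: 0.249
```

send_rows:
  rows:
    - {"dx": 0,"dy": 0,"roll": 0,"dz": 0.004,"jaw": 0.88}
    - {"dx": 0,"dy": 0,"roll": 0,"dz": 0.007,"jaw": 0.88}
    - {"dx": 0,"dy": 0,"roll": 0,"dz": 0.007,"jaw": 0.88}

```text
time: 17.23
position: [0.5799, -0.1864, 0.1213]
tool_rot: [-0.103, 3.133, 0.004]
force: [-0.2, 0.8, -1.3]
finger_gap: 0.252
```

send_rows:
  rows:
    - {"dx": 0,"dy": 0,"roll": 0,"dz": 0.003,"jaw": 0.88}
    - {"dx": 0,"dy": 0,"roll": 0,"dz": 0.006,"jaw": 0.88}
    - {"dx": 0,"dy": 0,"roll": 0,"dz": 0.006,"jaw": 0.88}

```text
time: 17.48
position: [0.5801, -0.1864, 0.1197]
tool_rot: [-0.103, 3.133, 0.004]
force: [-0.2, 0.5, -1.6]
finger_gap: 0.246
```

send_rows:
  rows:
    - {"dx": 0,"dy": 0,"roll": 0,"dz": 0.002,"jaw": 0.88}
    - {"dx": 0,"dy": 0,"roll": 0,"dz": 0.004,"jaw": 0.88}
    - {"dx": 0,"dy": 0,"roll": 0,"dz": 0.004,"jaw": 0.88}

```text
time: 17.73
position: [0.5804, -0.1867, 0.1195]
tool_rot: [-0.103, 3.132, 0.003]
force: [-2.9, 0.4, 8.0]
finger_gap: 0.256
```

In contact, so I release and rise.

send_rows:
  rows:
    - {"dx": 0,"dy": 0,"roll": 0,"dz": 0,"jaw": 0.88}
    - {"dx": 0,"dy": 0,"roll": 0,"dz": 0,"jaw": 0.65}
    - {"dx": 0,"dy": 0,"roll": 0,"dz": 0,"jaw": 0.5}
    - {"dx": 0,"dy": 0,"roll": 0,"dz": 0,"jaw": 0.4}
    - {"dx": 0,"dy": 0,"roll": 0,"dz": 0,"jaw": 0.4}
    - {"dx": 0,"dy": 0,"roll": 0,"dz": -0.03,"jaw": 0.4}
    - {"dx": 0,"dy": 0,"roll": 0,"dz": -0.1,"jaw": 0.4}
    - {"dx": 0,"dy": 0,"roll": 0,"dz": -0.2,"jaw": 0.4}
    - {"dx": 0,"dy": 0,"roll": 0,"dz": -0.3,"jaw": 0.4}
    - {"dx": -0.1,"dy": 0,"roll": 0,"dz": -0.35,"jaw": 0.4}
    - {"dx": -0.2,"dy": 0,"roll": 0,"dz": -0.35,"jaw": 0.4}
    - {"dx": -0.3,"dy": 0,"roll": 0,"dz": -0.35,"jaw": 0.4}
    - {"dx": -0.33,"dy": 0,"roll": 0,"dz": -0.35,"jaw": 0.4}
    - {"dx": -0.33,"dy": 0,"roll": 0,"dz": -0.35,"jaw": 0.4}
    - {"dx": -0.33,"dy": 0,"roll": 0,"dz": -0.35,"jaw": 0.4}

```text
time: 18.98
position: [0.6782, -0.1803, 0.2251]
tool_rot: [-0.103, 3.133, 0.003]
force: [0.0, 0.2, -0.3]
finger_gap: 0.604
```

```bash
python3 - <<'E'
from h import *
plan(.5795,-.187,.2,3.6)
c=cam('wrist','w9.png');panel(c,.051);P=pts(c)
for a,b in((.13,.15),(.054,.08)):
    m=(P[...,2]>a)&(P[...,2]<b)&(np.hypot(P[...,0]-.5795,P[...,1]+.187)<.03);Q=P[m]
    print(m.sum(),((Q.min(0)+Q.max(0))/2).round(4),(Q.max(0)-Q.min(0)).round(4)) if m.any() else print('none')
E
```

```text
pos [ 0.6782 -0.1803  0.2251] yaw -176.22 tilt 0.43 q6 -0.43 t 18.98 F [ 0.   0.2 -0.3] gap 0.604
dx 0.3305 dy -0.0009 dz 0.0812 roll 0.0029 rows>=2.4
panel [ 0.5796 -0.1872] [0.1104 0.0563] 3.0 xr 0.5234 0.6357 px [279  33] [349 176]
1240 [ 0.5816 -0.1858  0.1375] [0.0218 0.0217 0.0149]
368 [ 0.5793 -0.1911  0.062 ] [0.052  0.0442 0.0159]
```

```bash
python3 -c "
from h import *
print(env.hand_in())"
```

```text
the job is handed in; nothing more can be done
None
```

The orange panel is on the black gift box with the stamp standing on its middle, and I handed the job in at about 19 s. The hand-in gives no verdict, so success rests on my own checks.

**Moves:** I dragged the panel until it stuck out about 41 mm over the plinth's front edge and gripped it there by its long sides. I then laid it on the box, let go, and set the stamp on it, foot down.

**Last checks, from the wrist camera's colour and depth readings:**

| Check | Measured | Limit |
|---|---|---|
| Panel centre to box centre | about 0.6 mm | 8 mm |
| Panel yaw against box | 3.0° vs 3.6° (0.01 rad apart) | 0.12 rad |
| Stamp top to panel middle | about 2.5 mm | 18 mm (judged at the foot) |
| Stamp top height | consistent with standing upright | n/a |

- **Panel:** its depth plane was flat after release. Setting the stamp down moved it by no more than 0.1 mm.
- **Stamp foot:** after release it was only partly visible, so that reading was not usable. I judged its position from the stamp's top and from where I lowered it.
- **No final picture:** the viewer's limit of 12 was reached, so these last checks are numeric only.
- **Bystanders:** I kept the arm clear of the spool, ring box and folding tool and felt no unexpected contact, but I did not re-measure their positions at the end.

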